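# Pin the drawbar link with the yellow linchpin

## Task

Secure the rusty link on the blue hitch bracket: take the yellow-gripped linchpin out of the wooden pin block, push it from above fully home into the cross hole near the free end of the square steel bar with its wire loop towards that end, then swing the loop down over the end of the bar until it snaps shut below it. Let go, and leave the red-gripped pin, which is too thick for the hole, standing in the block.

Things in the scene. Friction and masses are not known exactly. Their poses are not given: they have to be found in the camera images.
- linchpin_grip (a point): Centre of the linchpin's yellow grip, 22 (x) x 14 (y) x 36 mm high; grip the y faces from above. z up along pin, x to the loop side. Below this point: hinge boss (44 mm along y) 27-35 mm, hinge axis 31 mm (4 mm to +x), underside of 32 mm collar 38 mm, tapered tip 86 mm. Shank 12 mm thick. Stands in a wooden block 60 mm high, collar on its top; when fully home the collar rests on the bar. 0.2 kg.
- loop_bar (a point): Middle of the crossbar (32 mm straight, along y) of the linchpin's U loop: 5 mm wire, 53 mm wide outside, crossbar 58 mm from the hinge axis. Open, it sticks out level to the pin's +x; it swings down 90 degrees to hang beside the shank, crossbar just below the tip. Over-centre spring: push it down (about 1 N) past 45 degrees and it snaps shut, else it springs open.
- cross_hole (a point): Centre of the cross hole's mouth, on top of the level 30 mm square steel bar of the fixed blue bracket; bar top 90 mm, underside 60 mm above the bench. Vertical through hole, 15 mm wide, 3 mm countersink. x along the bar to its free end, 22 mm beyond the hole's centre; z up. Free beyond and below the end; the link's eye, 46 mm behind the hole, is the bracket's highest part, 10 mm above the bar.
- red_pin_grip (a point): Centre of the red grip of the other pin, in the block's other hole 100 mm away: same shape and axes as the yellow one, but its shank is 18 mm thick and does not fit the cross hole. Leave it there.
Things that resemble listed ones, but are neither listed nor needed, are in the scene too. Leave any green look-alike of the part that bears linchpin_grip alone.

How it is judged:
On the way:
1. the linchpin is pushed fully home in the cross hole (horizontal distance between linchpin_grip and cross_hole below 0.012 m and z of linchpin_grip in the frame of cross_hole between 0.03 and 0.045 m and angle between linchpin_grip's own z axis and vertical below 0.18 rad), for 0.2 s.
At the end, for the whole second after the job is handed in: The linchpin is in the hole: grip within 12 mm of the hole seen from above, collar under 7 mm off the bar, within 10 degrees of upright; loop shut round the bar end: crossbar over 40 mm below the bar top, from 12 mm behind to 25 mm beyond the hole, within 18 mm of the bar's centre line (all of step 1 and z of loop_bar in the frame of cross_hole below -0.04 m and x of loop_bar in the frame of cross_hole between -0.012 and 0.025 m and y of loop_bar in the frame of cross_hole between -0.018 and 0.018 m); the robot touches nothing.
It fails at once if the red-gripped pin is moved by more than 25 mm (distance of red_pin_grip from where it was at the start of the episode above 0.025 m).
It also fails if it takes over 53 s, if anything falls off the work surface, if the arm or the gripper's body presses on something with over 40 N, if the wrist force passes 120 N, or if a joint passes its speed limit or range.

## Robot

A 6-joint arm with a two-finger parallel gripper is mounted at the origin on the work surface. World frame = base frame: x ahead of the robot, y to its left, z up, the work surface at z = 0. Lengths are in m, angles in rad, forces in N, time in s.
With the tool pointing down it reaches from about 0.4 to 0.825 m from the base axis. Payload 7 kg.
Tool frame: the origin (TCP) lies at the very end of the fingers, on their centre line; the grasp point (between the pads) lies 19 mm behind it; z points along the fingers, x is the direction in which the jaws open and shut, and the axes are right-handed (so a half turn about z gives the same grasp; the last joint's range is limited). The gripper opens to 88 mm and grips with 3 to 60 N. Pads are 19 mm wide; open, the fingers measure 130 mm over their backs; the gripper's body (78 mm by 193 mm) begins 47 mm behind the grasp point.
Start: joints at [1.596, 0.359, 0.012, 0, -1.224, -0.288], TCP at [0.175, 0.652, 0.227] pointing down, gripper open.
Joint ranges: [-3.07, 3.07], [-1.43, 2.12], [-1.02, 1.25], [-3.03, 1.67], [-3.05, -0], [-3.03, 3.03]. Speed limits (rad/s): [2.39, 2.39, 3.01, 3.14, 3.14, 3.14].

## Interface

Orientations are given as [roll, pitch, yaw] about the fixed x, y, z axes, in that order (R = Rz(yaw) Ry(pitch) Rx(roll)).
In Python, from station import telemetry, grab_frame, arm, regions_of, pinpoint gives the robot as it stands. The module is installed in compiled form; this text tells all that it offers.
- The arm moves only by the shell command python3 -m inch 'ROWS' [FORCE]. ROWS is text: rows parted by semicolons, each of 7 numbers parted by spaces: the opening, from 0 (shut) to 1 (fully open), then the shift along the world's x, y, z in cm, then the turn, a rotation vector about the world's x, y, z in degrees. A call has 1 to 12 rows; each row is the pose to reach, as a shift and turn from the pose measured when the call began; what a row does not reach only later rows make up. A row lasts 1/8 s, in which the tool goes at most 62.5 mm and 10.7 degrees, less where a joint would pass 70% of its speed; a pose out of reach is approached as far as the arm can. A call with a gripper value outside its range is refused whole. The fingers move at their own pace and stop on an object; FORCE is the grip in N (left out, the last holds). Time passes only in rows, so rows that repeat a pose let the fingers close. It gives the time, the measured TCP pose, the force and the opening at its end, in the units of the state.
- telemetry.get_state(): the state, without advancing time (a new reading comes with each control period).
- grab_frame(name): name is "scene" or "top" or "wrist"; returns a dict with "pixels" (420x560x3 uint8, red, green, blue), "fx", "fy", "cx", "cy" (pixels), "dist_coeffs" ([k1, k2, p1, p2, k3] as OpenCV has them; the pictures are not rectified), "R" (3x3) and "t" (3): a world point X has camera coordinates R X + t. Camera axes: x right, y down, z forward; pixel columns grow to the right and rows downward; lengths in m; the calibration is good to about 2 mm. A picture is of the moment at which its call begins. There is no depth.
- arm.job_done(): hands the job in, once; it reports no verdict.
Trained networks look in the newest picture that a camera, given by its name, has taken for a name from the list of things; names that differ only in an ending like _2 or _b are one class to them, and where a whole thing is asked for, a point or a joint stands for the part that bears it (a point fixed in the world has none). Each returns a list of dicts, best first, with "p" (0 to 1); they miss things now and then, are a little off and sometimes report something else, mostly with a low value. They report only what shows in the picture. A call takes as long as a camera call. They do not tell look-alikes from the thing itself.
- regions_of(camera, name): "pixels" (420x560 bool, what is visible of it) and "bbox" ([left, top, right, bottom] in pixels, round what is visible of it).
- pinpoint(camera, name): "location" ([column, row] in pixels: a listed point, or the origin of a listed thing).
The state is a dict: "t": time; "q": joint angles; "qd": joint speeds; "joint_efforts": joint torques, N m; "eef_pos": TCP position; "ee_rot": TCP orientation; "force": force on the tool from outside, world axes, zero at the start; "moment": the same for the moment, N m; "width": finger opening in m.
Only numpy, scipy, OpenCV 4.12 (cv2) and the standard library are available. Lean on these libraries where they do the work, as an engineer would, in place of code of your own. Each camera call takes 0.05 s, during which the arm holds its last target. There are 200 camera calls.

## Working session

There is one attempt and no reset: what is moved stays moved. The work goes in short steps, Python scripts to look and compute and a shell command to move; the robot and the scene stay as the last step left them, time stands still between calls to the robot, and variables do not carry over. Pictures are saved under pics/ and viewed, about 8 in all and at most 12, crops included, and the job is handed in when it is done.

```bash
mkdir -p pics
cat > h.py <<'E'
import numpy as np, cv2
from scipy.optimize import least_squares
from station import telemetry, grab_frame, arm, regions_of, pinpoint
def K(f): return np.array([[f["fx"],0,f["cx"]],[0,f["fy"],f["cy"]],[0,0,1.]])
def ray(f,uv):
    n=cv2.undistortPoints(np.array([[uv]],float),K(f),np.array(f["dist_coeffs"],float))[0,0]
    R=np.array(f["R"]);return -R.T@np.array(f["t"]),R.T@np.array([n[0],n[1],1.])
def atz(f,uv,z):
    c,d=ray(f,uv);return c+d*(z-c[2])/d[2]
def proj(f,X):
    return cv2.projectPoints(np.array(X,float).reshape(-1,3),cv2.Rodrigues(np.array(f["R"]))[0],np.array(f["t"],float),K(f),np.array(f["dist_coeffs"],float))[0][:,0]
def tri(obs):
    A=np.zeros((3,3));b=np.zeros(3)
    for f,uv in obs:
        c,d=ray(f,uv);d=d/np.linalg.norm(d);P=np.eye(3)-np.outer(d,d);A+=P;b+=P@c
    return np.linalg.solve(A,b)
def save(f,n,crop=None,s=1):
    im=f["pixels"][:,:,::-1]
    if crop: l,t,r,b=crop;im=im[t:b,l:r]
    cv2.imwrite("pics/"+n,cv2.resize(im,None,fx=s,fy=s,interpolation=cv2.INTER_CUBIC))
E
python3 - <<'E'
from h import *
np.set_printoptions(precision=3,suppress=True)
for c in ["scene","top"]:
    f=grab_frame(c); save(f,c+"1.png",s=1.4)
    print(c,ray(f,(280,210)))
    for n in ["linchpin_grip","loop_bar","cross_hole","red_pin_grip"]:
        print(n,[(np.round(d["location"],1).tolist(),round(d["p"],2)) for d in pinpoint(c,n)])
print(telemetry.get_state())
E
```

```text
scene (array([ 1.144, -0.43 ,  0.985]), array([-0.509,  0.42 , -0.752]))
linchpin_grip [([389.5, 192.0], 0.87), ([354.1, 169.8], 0.81), ([320.3, 160.9], 0.65)]
loop_bar [([345.8, 161.5], 0.63), ([371.8, 193.9], 0.49)]
cross_hole [([149.0, 274.8], 0.95)]
red_pin_grip [([333.3, 191.9], 0.88)]
top (array([0.352, 0.083, 0.929]), array([ 0.216,  0.011, -0.976]))
linchpin_grip [([178.8, 260.2], 0.93), ([158.6, 169.6], 0.75), ([189.6, 187.7], 0.71)]
loop_bar [([190.7, 167.0], 0.54), ([161.9, 237.9], 0.5), ([161.8, 140.3], 0.44)]
cross_hole [([451.8, 237.6], 0.79)]
red_pin_grip [([234.0, 187.4], 0.79)]
{'t': 0.5, 'q': array([ 1.596,  0.359,  0.012, -0.   , -1.224, -0.288]), 'qd': array([ 0.   ,  0.001,  0.001,  0.   ,  0.   , -0.001]), 'joint_efforts': array([  0.002, -58.18 ,  29.307,   6.997,   0.012,  -0.   ]), 'eef_pos': array([0.175, 0.652, 0.227]), 'ee_rot': array([-3.142, -0.   , -1.834]), 'force': array([0.536, 0.176, 0.801]), 'moment': array([ 0.001,  0.015, -0.002]), 'width': 0.08763141974801776}
```

View pics/scene1.png

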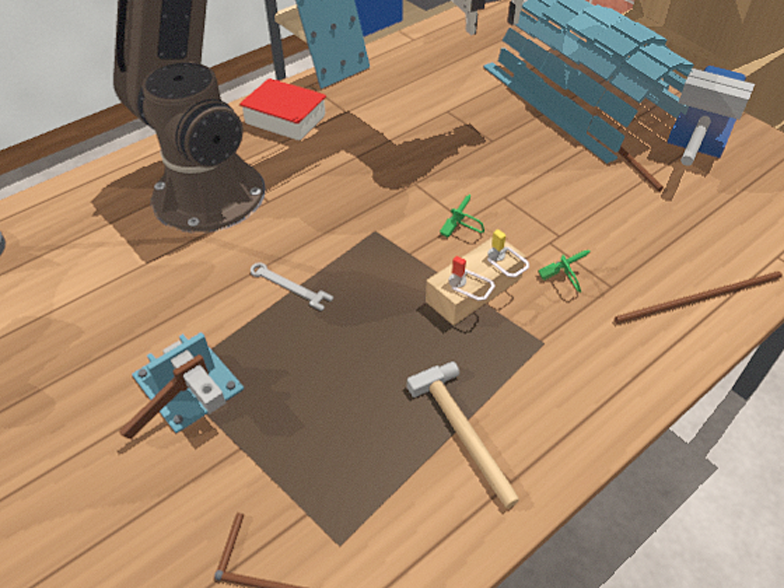

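View pics/top1.png

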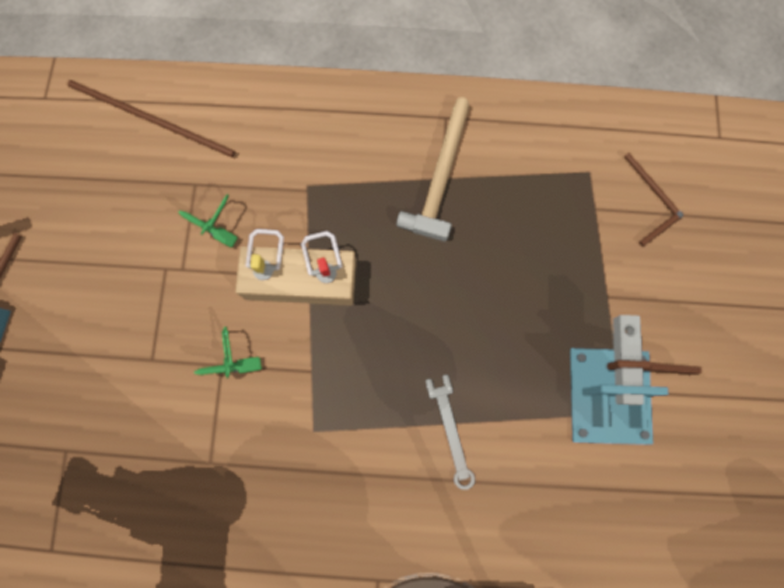

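The scene view shows the yellow grip at about (356,171) and the red one at (328,190). Two green look-alikes lie on the bench near (325,157) and (403,190), and the bracket hole is at (148,277). In the top view, yellow is at (184,187), red at (231,190), the greens at (152,160) and (172,261), and the hole at (450,236). By the description I choose the yellow pin standing in the block, with its loop towards image-up.

Run:
```python
from h import *
np.set_printoptions(precision=4,suppress=True)
s=grab_frame("scene");t=grab_frame("top")
print("yel",tri([(s,(354.1,169.8)),(t,(189.6,187.7))]),atz(s,(354.1,169.8),.098),atz(t,(184,187.7),.098))
print("red",tri([(s,(333.3,191.9)),(t,(234,187.4))]))
print("hole",tri([(s,(149,274.8)),(t,(451.8,237.6))]),atz(s,(149,274.8),.09),atz(t,(451.8,237.6),.09))
print("loop",tri([(s,(371.8,193.9)),(t,(190.7,167.0))]),atz(t,(190.7,167),.067))
# yellow mask centroids, bar mask
for n,f in (("s",s),("t",t)):
    hsv=cv2.cvtColor(f["pixels"],cv2.COLOR_RGB2HSV)
    m=cv2.inRange(hsv,(23,150,120),(33,255,255));k,l,st,ce=cv2.connectedComponentsWithStats(m)
    print(n,[(st[i].tolist(),ce[i]) for i in range(1,k) if st[i][4]>15])
a=t["pixels"][215:300,400:500];b=t["pixels"][155:225,160:260]
cv2.imwrite("pics/c2.png",np.hstack([cv2.resize(a,(400,340),interpolation=2)[:,:,::-1],cv2.resize(b,(400,340),interpolation=2)[:,:,::-1]]))
```

```text
yel [0.5683 0.2842 0.1118] [0.5597 0.2972 0.098 ] [0.5703 0.2981 0.098 ]
red [0.5807 0.1967 0.0994]
hole [ 0.5021 -0.2677  0.0947] [ 0.5011 -0.2643  0.09  ] [ 0.5012 -0.2727  0.09  ]
loop [0.6276 0.2972 0.0643] [0.6269 0.2967 0.067 ]
s [([352, 166, 9, 13, 76], array([355.6447, 172.2763]))]
t []
```

View pics/c2.png

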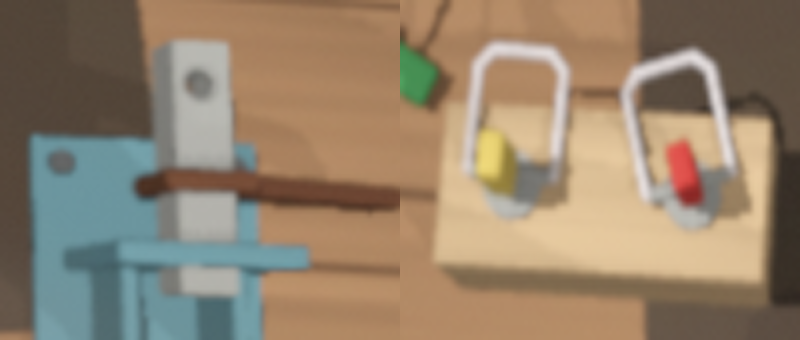

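The close crop confirms it: the yellow pin stands upright in the block with its loop opening towards +x, and the hole is at (450,236) in the bar's free end. Next I move above the pin for a wrist view.

```bash
python3 -m inch '1 5 -4 3 0 0 4; 1 10 -8 5 0 0 8; 1 15 -13 5 0 0 15; 1 20 -18 5 0 0 15; 1 24 -22 5 0 0 15; 1 28 -26 5 0 0 15; 1 32 -30 5 0 0 15; 1 35 -33 4 0 0 15; 1 37 -35.5 3 0 0 15; 1 37 -35.5 3 0 0 15; 1 37 -35.5 3 0 0 15'
python3 - <<'E'
from h import *
np.set_printoptions(precision=4,suppress=True)
w=grab_frame("wrist");save(w,"w1.png",s=1.4)
st=telemetry.get_state();print(st["eef_pos"],st["ee_rot"],st["t"]);print(ray(w,(280,210)))
for n in ["linchpin_grip","loop_bar","red_pin_grip"]:
    print(n,[(np.round(d["location"],1).tolist(),round(d["p"],2)) for d in pinpoint("wrist",n)])
E
```

```text
t: 1.98
eef_pos: [0.5453, 0.2969, 0.2568]
ee_rot: [-3.141, 0.0, -1.572]
force: [0.4, 0.5, 0.5]
width: 0.0877
[0.5452 0.2974 0.257 ] [-3.1411  0.0005 -1.5714] 2.025
(array([0.6287, 0.2976, 0.4155]), array([-0.3149, -0.0013, -0.9492]))
linchpin_grip [([278.4, 167.8], 0.86), ([267.1, 267.0], 0.79), ([203.1, 89.9], 0.76)]
loop_bar [([198.3, 20.7], 0.83), ([279.3, 90.2], 0.74), ([229.1, 235.0], 0.64)]
red_pin_grip [([389.7, 160.6], 0.89)]
```

View pics/w1.png

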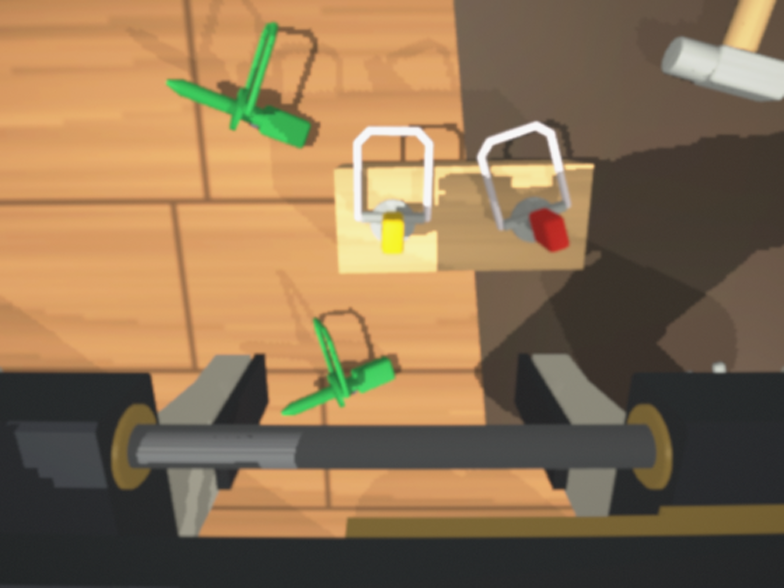

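Wrist view: the yellow grip is at (281,166) with its loop crossbar at (281,92). The red grip is at (392,164) and the greens are well clear of the block.

Run:
```python
from h import *
np.set_printoptions(precision=4,suppress=True)
w=grab_frame("wrist");s=grab_frame("scene")
hsv=cv2.cvtColor(w["pixels"],cv2.COLOR_RGB2HSV)
m=cv2.inRange(hsv,(25,200,150),(35,255,255));k,l,st,ce=cv2.connectedComponentsWithStats(m)
i=1+np.argmax(st[1:,4]);print(st[i],ce[i])
def gripbox(x,y,yaw,z=.098):
    c,sn=np.cos(yaw),np.sin(yaw);P=np.array([[a*11,b*7,d*18] for a in(-1,1) for b in(-1,1) for d in(-1,1)])/1e3
    return P@np.array([[c,sn,0],[-sn,c,0],[0,0,1]])+[x,y,z]
mm=l==i;ys,xs=np.nonzero(mm)
def render(p):
    im=np.zeros(mm.shape,np.uint8);cv2.fillConvexPoly(im,cv2.convexHull(proj(w,gripbox(*p)).round().astype(np.int32)),1);return im>0
best=max(((np.sum(render((x,y,a))&mm)/np.sum(render((x,y,a))|mm)),x,y,a) for x in np.arange(.555,.585,.001) for y in np.arange(.285,.305,.001) for a in np.radians([-8,-4,-2,0,2,4,8]))
print("fit",best)
print("net",atz(w,(278.4,167.8),.098),"loop",atz(w,(279.3,90.2),.067),"loop mid",atz(w,(281.4,92.1),.067))
print("tri",tri([(w,(278.4,167.8)),(s,(354.1,169.8))]), tri([(w,ce[i]),(s,(355.6,172.3))]))
```

```text
[275 155  13  24 201] [282.4129 168.398 ]
fit (np.float64(0.36678832116788324), np.float64(0.5680000000000001), np.float64(0.298), np.float64(-0.06981317007977318))
net [0.563  0.2995 0.098 ] loop [0.63   0.2988 0.067 ] loop mid [0.6284 0.2968 0.067 ]
tri [0.5611 0.2985 0.0972] [0.5634 0.2968 0.0933]
```

```bash
python3 -m inch '0.45 2.1 0 -5 0 0 0; 0.45 2.1 0 -10 0 0 0; 0.45 2.1 0 -13 0 0 0; 0.45 2.1 0 -13 0 0 0; 0.45 2.1 0 -15 0 0 0; 0.45 2.1 0 -17.6 0 0 0; 0.45 2.1 0 -17.6 0 0 0; 0.45 2.1 0 -17.6 0 0 0; 0 2.1 0 -17.6 0 0 0; 0 2.1 0 -17.6 0 0 0; 0 2.1 0 -17.6 0 0 0; 0 2.1 0 -17.6 0 0 0' 45
python3 -m inch '0 0 0 3 0 0 0; 0 0 0 6 0 0 0; 0 0 0 10 0 0 0; 0 0 0 14 0 0 0; 0 0 0 15 0 0 0; 0 0 0 15 0 0 0'
python3 - <<'E'
from h import *
w=grab_frame("wrist");save(w,"w2.png",s=1.4)
for n in ["linchpin_grip","loop_bar","red_pin_grip"]:
    print(n,[(np.round(d["location"],1).tolist(),round(d["p"],2)) for d in pinpoint("wrist",n)])
E
```

```text
t: 3.78
eef_pos: [0.5661, 0.2974, 0.0813]
ee_rot: [-3.141, 0.0, -1.571]
force: [-0.9, -0.5, 3.3]
width: 0.0137
t: 4.53
eef_pos: [0.5657, 0.2974, 0.2308]
ee_rot: [-3.141, 0.001, -1.571]
force: [-0.5, -0.7, -3.4]
width: 0.0135
linchpin_grip [([279.1, 286.8], 0.75), ([200.9, 110.0], 0.71)]
loop_bar [([191.2, 38.2], 0.87), ([229.8, 258.7], 0.62), ([282.1, 138.5], 0.58)]
red_pin_grip [([397.8, 191.9], 0.75)]
```

View pics/w2.png

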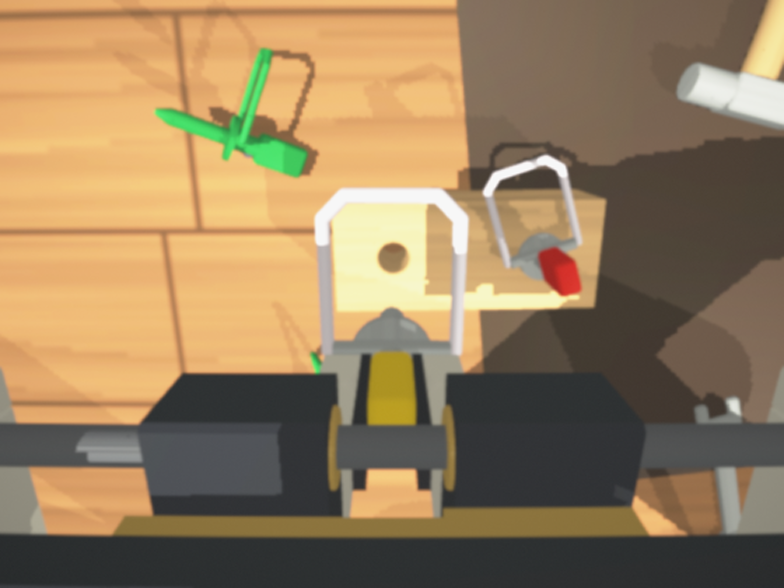

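Held: the loop crossbar is at (279,139), square to the jaws. The emptied block hole shows at (280,184), the red pin is undisturbed, and the block hole serves as a reference for the camera bias. Now I carry the pin over to the bracket.

```bash
python3 -m inch '0 0 -5 1 0 0 0; 0 -0.5 -11 1 0 0 0; 0 -1 -17 1 0 0 0; 0 -2 -23 1 0 0 0; 0 -3 -29 1 0 0 0; 0 -4 -35 1 0 0 0; 0 -5 -41 1 0 0 0; 0 -6 -47 1 0 0 0; 0 -6.4 -52 1 0 0 0; 0 -6.4 -56 1 0 0 0; 0 -6.4 -56.8 1 0 0 0; 0 -6.4 -56.8 0 0 0 0'
python3 -m inch '0 0 0 0 0 0 0; 0 0 0 0 0 0 0'
python3 - <<'E'
from h import *
np.set_printoptions(precision=4,suppress=True)
w=grab_frame("wrist");save(w,"w3.png",s=1.4)
st=telemetry.get_state();p=st["eef_pos"];print(p)
# reference: block hole seen earlier (TCP .5657,.2974,.2308)
print([(np.round(d["location"],1).tolist(),round(d["p"],2),atz(w,d["location"],.09)) for d in pinpoint("wrist","cross_hole")])
print("block-hole offset at old pose, from TCP:", atz(w,(280,184),.06-.2308+p[2])-p, "loop", atz(w,(279.3,139.3),p[2]-.014)-p)
E
```

```text
t: 6.22
eef_pos: [0.5014, -0.2714, 0.2286]
ee_rot: [3.14, -0.001, -1.572]
force: [0.5, -0.3, -2.9]
width: 0.0141
t: 6.48
eef_pos: [0.5015, -0.2704, 0.2284]
ee_rot: [3.139, -0.001, -1.57]
force: [0.2, -0.8, -3.0]
width: 0.0137
[ 0.5016 -0.2706  0.2287]
[([279.0, 189.9], 0.95, array([ 0.5041, -0.2696,  0.09  ]))]
block-hole offset at old pose, from TCP: [-0.0005  0.     -0.1708] loop [ 0.0616  0.0009 -0.014 ]
```

View pics/w3.png

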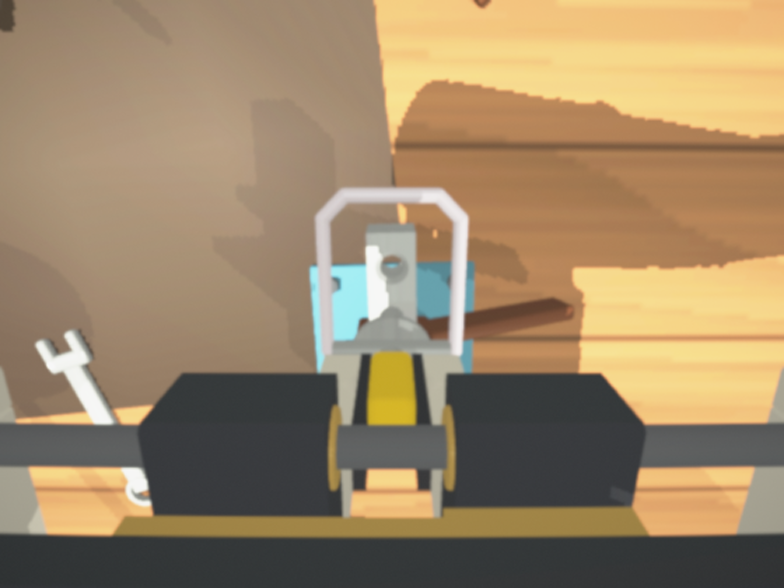

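The hole is at (280,190), straight below the pin in y and about 3 mm ahead in x. The bar looks parallel to the loop legs. I go down in stages and watch the force.

```bash
python3 -m inch '0 0.3 0 -2 0 0 0; 0 0.3 0 -4 0 0 0; 0 0.3 0 -5 0 0 0; 0 0.3 0 -5 0 0 0'
python3 - <<'E'
from h import *
np.set_printoptions(precision=4,suppress=True)
w=grab_frame("wrist")
print(telemetry.get_state()["eef_pos"],[(np.round(d["location"],1).tolist(),round(d["p"],2),atz(w,d["location"],.09)) for d in pinpoint("wrist","cross_hole")])
E
python3 -m inch '0 0 0 -1 0 0 0; 0 0 0 -2 0 0 0; 0 0 0 -3 0 0 0; 0 0 0 -3 0 0 0'
```

```text
t: 7.08
eef_pos: [0.5045, -0.2705, 0.1786]
ee_rot: [3.139, -0.002, -1.57]
force: [-0.1, -0.0, -3.3]
width: 0.0138
[ 0.505  -0.2707  0.1793] []
t: 7.68
eef_pos: [0.5044, -0.2706, 0.1484]
ee_rot: [3.139, -0.002, -1.57]
force: [0.0, -0.2, -1.7]
width: 0.0137
```

The tip is 1 cm inside the hole with almost no side force, so I continue down.

```bash
python3 -m inch '0 0 0 -1 0 0 0; 0 0 0 -2 0 0 0; 0 0 0 -3 0 0 0; 0 0 0 -3.5 0 0 0; 0 0 0 -3.8 0 0 0; 0 0 0 -3.9 0 0 0; 0 0 0 -3.9 0 0 0; 0 0 0 -3.9 0 0 0'
```

```text
t: 8.68
eef_pos: [0.5042, -0.2706, 0.1113]
ee_rot: [3.139, -0.002, -1.57]
force: [-5.2, 4.7, 12.3]
width: 0.0135
```

Seated: TCP z is 0.1113 against an expected 0.111, with 12 N of contact. Next I release, retreat, check, then tilt the tool about 25° and shut the fingers ready to push the loop.

```bash
python3 -m inch '0 0 0 0.1 0 0 0; 0.4 0 0 0.1 0 0 0; 0.4 0 0 0.1 0 0 0; 0.4 0 0 0.1 0 0 0; 0.4 0 0 3 0 0 0; 0.4 0 0 7 0 0 0; 0.4 0 0 11 0 0 0; 0 3 0 12 0 8 0; 0 6 0 12 0 16 0; 0 9 0 12 0 25 0; 0 10 0 12 0 25 0; 0 10 0 12 0 25 0'
python3 - <<'E'
from h import *
np.set_printoptions(precision=4,suppress=True)
s=grab_frame("scene");save(s,"s4.png",(90,190,250,310),5)
lp=pinpoint("scene","linchpin_grip");lb=pinpoint("scene","loop_bar")
print([(d["location"],atz(s,d["location"],.128),d["p"]) for d in lp]);print([(d["location"],atz(s,d["location"],.097),d["p"]) for d in lb])
st=telemetry.get_state();print(st["eef_pos"],st["ee_rot"],st["width"],st["q"])
E
```

```text
t: 10.18
eef_pos: [0.6049, -0.2706, 0.2291]
ee_rot: [2.701, -0.001, -1.569]
force: [-0.1, -0.0, 0.3]
width: 0.0005
[([390.6, 193.3], array([0.6902, 0.282 , 0.128 ]), 0.87), ([144.8, 266.6], array([ 0.5048, -0.2678,  0.128 ]), 0.49)]
[([160.9, 293.4], array([ 0.5624, -0.2698,  0.097 ]), 0.56), ([145.0, 268.0], array([ 0.4852, -0.2634,  0.097 ]), 0.45), ([412.7, 205.5], array([0.7342, 0.3182, 0.097 ]), 0.41), ([347.5, 162.5], array([0.5291, 0.3042, 0.097 ]), 0.35), ([146.1, 274.4], array([ 0.5013, -0.2699,  0.097 ]), 0.31)]
[ 0.6037 -0.271   0.234 ] [ 2.7073 -0.0023 -1.5694] 0.0003821448556039778 [-0.1012  0.5968  0.3173  0.0457 -1.7233  1.6699]
```

View pics/s4.png

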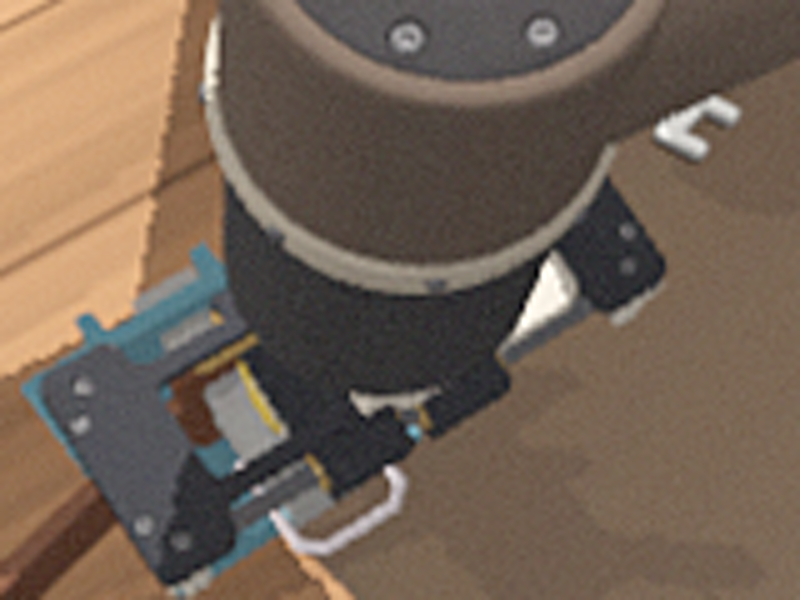

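The pin stays in the bracket with its loop open beyond the bar end (loop at about (161,293) in the scene view); the gripper hides the grip. I let the arm settle before the push.

```bash
python3 -m inch '0 0 0 0 0 0 0; 0 0 0 0 0 0 0'
python3 - <<'E'
from h import *
np.set_printoptions(precision=4,suppress=True)
st=telemetry.get_state();p=st["eef_pos"];print(p,st["ee_rot"])
w=grab_frame("wrist");save(w,"w5.png",s=1.4)
for n,z in [("loop_bar",.097),("linchpin_grip",.128)]: print(n,[(np.round(d["location"],1).tolist(),round(d["p"],2),atz(w,d["location"],z)) for d in pinpoint("wrist",n)])
E
```

```text
t: 10.58
eef_pos: [0.6032, -0.2713, 0.2366]
ee_rot: [2.711, -0.003, -1.57]
force: [-0.9, -0.1, -0.3]
width: 0.0
[ 0.6032 -0.2713  0.2366] [ 2.7113 -0.0029 -1.5697]
loop_bar [([280.6, 165.9], 0.62, array([ 0.5642, -0.2721,  0.097 ]))]
linchpin_grip [([279.6, 240.6], 0.86, array([ 0.5035, -0.2713,  0.128 ]))]
```

View pics/w5.png

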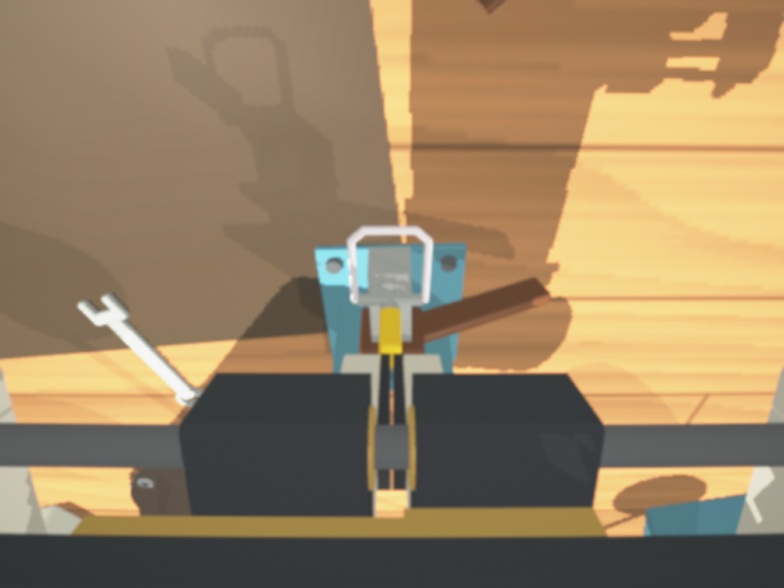

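The pin is upright, the loop is open with its crossbar at (281,166), and the shut fingers are clear of it. Now I push along the loop's arc.

```bash
python3 -m inch '0 -1.5 0 -4 0 0 0; 0 -2.8 0 -8 0 0 0; 0 -3.4 0 -12 0 0 0; 0 -3.4 0 -12.4 0 0 0; 0 -3.6 0 -13.8 0 0 0; 0 -3.9 0 -15.4 0 0 0; 0 -4.4 0 -16.7 0 0 0; 0 -5.0 0 -17.5 0 0 0; 0 -5.5 0 -18.1 0 0 0; 0 -6 0 -18.5 0 0 0; 0 -6 0 -18.5 0 0 0; 0 -6 0 -18.5 0 0 0'
```

```text
t: 12.22
eef_pos: [0.5437, -0.2711, 0.0502]
ee_rot: [2.709, -0.003, -1.569]
force: [0.3, -0.4, 0.2]
width: 0.0008
```

There is no force left, which suggests it snapped. I back out along +x and up, then look.

```bash
python3 -m inch '0 3 0 1 0 0 0; 0 7 0 4 0 0 0; 0 10 0 9 0 0 0; 0 12 1 14 0 -8 0; 0 12 6 19 0 -16 0; 0 12 12 20 0 -25 0; 0 12 18 20 0 -25 0; 0 12 24 20 0 -25 0; 0 12 29 20 0 -25 0; 0 12 29 20 0 -25 0'
python3 - <<'E'
from h import *
np.set_printoptions(precision=4,suppress=True)
s=grab_frame("scene");t=grab_frame("top")
H=tri([(s,(149,274.8)),(t,(451.8,237.6))])
for c,f in (("scene",s),("top",t)):
    print(c,"grip",[(np.round(d["location"],1),atz(f,d["location"],.128),round(d["p"],2)) for d in pinpoint(c,"linchpin_grip")])
    print(c,"loop",[(np.round(d["location"],1),atz(f,d["location"],.039),round(d["p"],2)) for d in pinpoint(c,"loop_bar")])
    print(c,"red",[(np.round(d["location"],1),round(d["p"],2)) for d in pinpoint(c,"red_pin_grip")])
print("expected pix shut",proj(s,[.508,-.271,.039]),proj(t,[.508,-.271,.039]))
a=s["pixels"][235:320,100:200];b=t["pixels"][200:285,400:500]
cv2.imwrite("pics/c6.png",np.hstack([cv2.resize(i,(400,340),interpolation=2)[:,:,::-1] for i in(a,b)]))
E
```

```text
t: 13.48
eef_pos: [0.6638, 0.0225, 0.2509]
ee_rot: [-3.136, -0.002, -1.566]
force: [-1.1, -0.2, -0.1]
width: 0.0005
scene grip [(array([392.1, 195.3]), array([0.6967, 0.2799, 0.128 ]), 0.85), (array([143.1, 267.1]), array([ 0.5037, -0.2711,  0.128 ]), 0.54)]
scene loop [(array([415.1, 201.5]), array([0.7024, 0.3823, 0.039 ]), 0.64), (array([154.1, 289.4]), array([ 0.5058, -0.2657,  0.039 ]), 0.59)]
scene red [(array([325.3, 192.1]), 0.59)]
top grip [(array([461.3, 232.2]), array([ 0.5067, -0.2764,  0.128 ]), 0.68)]
top loop [(array([440.8, 236.6]), array([ 0.511 , -0.2693,  0.039 ]), 0.54)]
top red []
expected pix shut [[152.4988 291.3705]] [[441.5814 237.9904]]
```

View pics/c6.png

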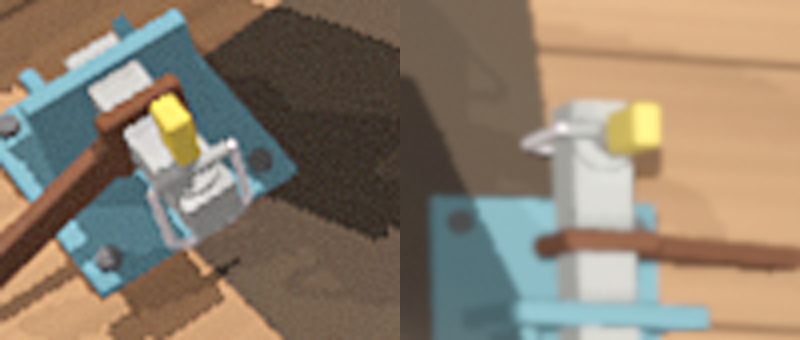

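The loop hangs down round the bar end: its crossbar is at (154,289) in the scene view against (152,291) expected if shut, and at (441,237) against (442,238) in the top view. The yellow grip is upright on the bar and the robot is clear, so I hand in.

```bash
python3 -c "
from station import arm,telemetry
print(arm.job_done(),telemetry.get_state()['t'])"
```

```text
the job is handed in; nothing more can be done
the job is handed in; nothing more can be done
```

The link is secured, and I handed the job in just after 13.5 s of the 53 s. The yellow-gripped linchpin is home in the cross hole, with its loop shut round the bar end.

**Pin:** I took it out of the block and pushed it home until I felt 12 N of contact. At that point the tool was at 0.1113 m, where I expected about 0.111 m. The last scene view puts the grip at about (0.504, -0.271), within 1 mm of the hole. The top view gives a position up to about 7 mm away from that, still inside the 12 mm limit.

**Loop:** I pushed it down with the shut fingers, and it offered no force at the end of the push. Its crossbar now shows within about 2–3 pixels of where a shut loop should be, in both the scene and top views.

**Robot:** It was well clear of everything at hand-in, with no force beyond sensor noise.

**Less certain:** At the end the top camera did not detect the red pin, and the scene camera placed it about 8 pixels from its first reading with low confidence. That last reading (325, 192) is about 3 pixels from where I saw the grip in the first picture (328, 190). It stood undisturbed in the block in the wrist picture after the pick. I never touched it, but I did not view it again after that.

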